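Rack the hole saws by size

ROBOT

A 6-joint arm with a two-finger parallel gripper is mounted at the origin on a cart in front of the work surface, level with it; the furniture and walls round the work are solid. World frame = base frame: x ahead of the robot, y to its left, z up, the work surface at z = 0. Lengths are in mm, angles in rad, forces in N, time in s.
With the tool pointing down it reaches from about 400 to 925 mm from the base axis. Payload 12.5 kg.
Tool frame: the origin (TCP) lies midway between the tips of the shut fingers; the grasp point (between the pads) lies 19 mm behind it; z points along the fingers, y is the line along which they close (so a half turn about z gives the same grasp; the last joint's range is limited). The gripper opens to 95 mm and grips with 3 to 60 N. Pads are 20 mm wide; open, the fingers measure 119 mm over their backs; the gripper's body (75 mm by 180 mm) begins 59 mm behind the grasp point.
Start: joints at [-1.391, 0.491, 1.559, -0, 1.092, -0.106], TCP at [176.226, -599.659, 214.661] pointing down, gripper open.
Joint ranges: [-3.1, 3.1], [-0.84, 2.19], [0.05, 2.79], [-1.13, 4.28], [0.06, 2.93], [-2.69, 2.69]. Speed limits (rad/s): [2.22, 2.22, 2.79, 3.14, 3.14, 3.14].

INTERFACE

Orientations are given as [roll, pitch, yaw] about the fixed x, y, z axes, in that order (R = Rz(yaw) Ry(pitch) Rx(roll)).
In Python, from cell import * gives the robot as it stands. The module is installed in compiled form; this text tells all that it offers.
- The arm moves only by the tool arm_command, never from a script. Its arguments are lists of equal length, an entry for each row: "delta_pos": the shift along the world's x, y, z in units of 250 mm (1.0 is 250 mm), a list of three; "delta_rot": the turn, a rotation vector about the world's x, y, z in units of 90 degrees (1.0 is 90 degrees), a list of three; "claw": the closure, from 0 (fully open) to 1 (shut). In form: {"delta_pos": [[tx, ty, tz], ...], "delta_rot": [[wx, wy, wz], ...], "claw": [claw, ...]}. A call has exactly 5 rows; each row is the pose to reach, as a shift and turn from the pose commanded when the call began; what a row does not reach only later rows make up. A row lasts 1/12 s, in which the tool goes at most 41.7 mm and 7.16 degrees, less where a joint would pass 70% of its speed; a pose out of reach is approached as far as the arm can. A call with a number of a shift or a turn outside -1 to 1 is refused whole. A call with a gripper value outside its range is refused whole. The fingers move at their own pace and stop on an object; the grip force is fixed at half the most. Time passes only in rows, so rows that repeat a pose let the fingers close, or fill a call up. It gives the time, the measured TCP pose, the force, the opening and the grip force at its end, in the units of the state.
- state(): the state, without advancing time (a new reading comes with each control period).
- read_camera(name): name is "scene" or "top"; returns the picture (420x560x3 uint8, red, green, blue); there is no depth.
- calibration(name): a dict with "camera_matrix" (3x3 intrinsics, pixels), "k1" (the pictures are not rectified: a ray, as slopes to the right and down, at radius r is drawn at 1 + k1 r^2 times it, then the intrinsics apply), "T" (4x4, takes a point from camera to world coordinates). Camera axes: x right, y down, z forward; pixel columns grow to the right and rows downward; lengths in mm; the calibration is good to about 2 mm. A picture is of the moment at which its call begins. calibration takes no time and is no camera call.
- job_done(): hands the job in; it is judged then, once.
The state is a dict: "t": time; "joints": joint angles; "qvel": joint speeds; "tau": joint torques, N m; "eef_pos": TCP position; "tcp_rot": TCP orientation; "ft_force": force on the tool from outside, world axes, zero at the start; "moment": the same for the moment, N m; "opening": opening from 0.0 (shut) to 1.0 (fully open); "grip_force": force on a finger pad.
Only numpy, scipy, OpenCV 4.12 (cv2) and the standard library are available. Lean on these libraries where they do the work, as an engineer would, in place of code of your own. Each camera call takes 0.05 s, during which the arm holds its last target. There are 200 camera calls.

TASK

Put the four hole saws back on their wooden rack in order of size, smallest at the end with the smallest spigot: lower each one, teeth down, over the tapered spigot that fits it, so that all four sit flat on the board. Leave the tape measure and the timber block that lie among the saws where they are.

Things in the scene. Friction and masses are not known exactly. Their poses are not given: they have to be found in the camera images.
- saw_29: hole saw, the smallest of four: plain steel cup standing mouth and teeth down on a 3 mm mat, 29 mm outside diameter, 46 mm high, mouth 24 mm inside diameter, about 70 g. Origin at the centre of its mouth (underside), z up to the closed end. Round: grip it from any side, best in its upper 28 mm
- saw_38: hole saw, the second smallest of four: plain steel cup standing mouth and teeth down on a 3 mm mat, 38 mm outside diameter, 46 mm high, mouth 33 mm inside diameter, about 100 g. Origin at the centre of its mouth (underside), z up to the closed end. Round: grip it from any side, best in its upper 28 mm
- saw_48: hole saw, the second largest of four: plain steel cup standing mouth and teeth down on a 3 mm mat, 48 mm outside diameter, 46 mm high, mouth 43 mm inside diameter, about 140 g. Origin at the centre of its mouth (underside), z up to the closed end. Round: grip it from any side, best in its upper 28 mm
- saw_57: hole saw, the largest of four: plain steel cup standing mouth and teeth down on a 3 mm mat, 57 mm outside diameter, 46 mm high, mouth 52 mm inside diameter, about 180 g. Origin at the centre of its mouth (underside), z up to the closed end. Round: grip it from any side, best in its upper 28 mm
- spigot_29: tapered round wooden spigot, the smallest of four in a row on a fixed flat board (244 x 84 x 18 mm), for the 29 mm saw: 20 mm diameter at the foot, 8 mm at the top, 15 mm high. Origin at its foot's centre, on the board's top; z up, y along the row to the larger ones. A seated saw's origin lies on it (2 mm play). Seated saws stand 15 mm apart: grip across the row
- spigot_38: tapered round wooden spigot, the second smallest of four in a row on a fixed flat board (244 x 84 x 18 mm), for the 38 mm saw: 29 mm diameter at the foot, 17 mm at the top, 15 mm high. Origin at its foot's centre, on the board's top; z up, y along the row to the larger ones. A seated saw's origin lies on it (2 mm play). Seated saws stand 15 mm apart: grip across the row
- spigot_48: tapered round wooden spigot, the second largest of four in a row on a fixed flat board (244 x 84 x 18 mm), for the 48 mm saw: 39 mm diameter at the foot, 27 mm at the top, 15 mm high. Origin at its foot's centre, on the board's top; z up, y along the row to the larger ones. A seated saw's origin lies on it (2 mm play). Seated saws stand 15 mm apart: grip across the row
- spigot_57: tapered round wooden spigot, the largest of four in a row on a fixed flat board (244 x 84 x 18 mm), for the 57 mm saw: 48 mm diameter at the foot, 36 mm at the top, 15 mm high. Origin at its foot's centre, on the board's top; z up, y along the row to the larger ones. A seated saw's origin lies on it (2 mm play). Seated saws stand 15 mm apart: grip across the row
- tape_measure: yellow tape measure standing on edge among the saws on the mat, 38 x 80 x 64 mm (x, y, z), origin at the centre of its underside; to be left alone
- offcut: small brown sawn timber block lying among the saws on the mat, 35 x 70 x 35 mm (x, y, z), origin at the centre of its underside; to be left alone

How it is judged (in metres and radians):
At the end, for the whole second after the job is handed in: Each hole saw rests upright (within 4.5 degrees) over the spigot of its own size: centred within 6 mm, its teeth on the board within 3.5 mm in height, so the row runs from smallest to largest. The tape measure and timber block stayed within 15 mm, not knocked over (horizontal distance between saw_29 and spigot_29 below 0.006 m and z of saw_29 in the frame of spigot_29 between -0.003 and 0.0035 m and angle between each of saw_29, saw_38, saw_48, saw_57's own z axis and vertical below 0.08 rad and linear speed of each of saw_29, saw_38, saw_48, saw_57 below 0.02 m/s and horizontal distance between saw_38 and spigot_38 below 0.006 m and z of saw_38 in the frame of spigot_38 between -0.003 and 0.0035 m and horizontal distance between saw_48 and spigot_48 below 0.006 m and z of saw_48 in the frame of spigot_48 between -0.003 and 0.0035 m and horizontal distance between saw_57 and spigot_57 below 0.006 m and z of saw_57 in the frame of spigot_57 between -0.003 and 0.0035 m); the robot touches nothing.
It fails at once if the tape measure among the saws is shifted or knocked over (distance of tape_measure from where it was at the start of the episode above 0.015 m or angle between tape_measure's own z axis and vertical above 0.3 rad).
It fails at once if the timber block among the saws is shifted or knocked over (distance of offcut from where it was at the start of the episode above 0.015 m or angle between offcut's own z axis and vertical above 0.3 rad).
It also fails if it takes over 90 s, if anything falls off the work surface, if the arm or the gripper's body presses on something with over 40 N, if the wrist force passes 120 N, or if a joint passes its speed limit or range.

## Working session

There is one attempt and no reset: what is moved stays moved. The work goes in short steps, Python scripts to look and compute and a tool call to move; the robot and the scene stay as the last step left them, time stands still between calls to the robot, and variables do not carry over. Pictures are saved under pics/ and viewed, at most 14 in all, crops included, and the job is handed in when it is done.

Besides the shell and the picture viewer there is one more tool, called as name(argument=value, ...), one argument or row to a line, values as JSON. arm_command: Moves the arm, as the interface text tells. Shifts and turns lie within -1 to 1; 1 stands for 250 mm of shift or 90 degrees of turn. Its arguments: {"type":"object","properties":{"delta_pos":{"type":"array"},"delta_rot":{"type":"array"},"claw":{"type":"array"}},"required":["delta_pos","delta_rot","claw"]}

```bash
mkdir -p pics; python3 - <<'E'
from cell import *
import cv2,numpy as np
for n in("scene","top"):
    im=read_camera(n);cv2.imwrite(f"pics/{n}0.png",im[:,:,::-1]);np.save(f"{n}0.npy",im)
    c=calibration(n);print(n,np.round(c["camera_matrix"],1).tolist(),c["k1"],np.round(c["T"],3).tolist())
print(state())
E
```

```text
scene [[415.5, 0.0, 284.8], [0.0, 415.5, 210.8], [0.0, 0.0, 1.0]] -0.010893877472247864 [[-0.757, -0.45, 0.474, 96.088], [-0.654, 0.514, -0.556, 408.168], [0.007, -0.731, -0.683, 622.874], [0.0, 0.0, 0.0, 1.0]]
top [[545.5, 0.0, 283.2], [0.0, 545.5, 207.7], [0.0, 0.0, 1.0]] -0.05124428289109883 [[-0.015, -0.986, 0.164, 349.663], [-1.0, 0.017, 0.01, -59.178], [-0.012, -0.164, -0.986, 946.594], [0.0, 0.0, 0.0, 1.0]]
{'t': 0.1, 'joints': array([-1.39056848e+00,  4.91494267e-01,  1.55939392e+00, -3.44558840e-05,
        1.09169955e+00, -1.05623125e-01]), 'qvel': array([ 0.00216834, -0.00113502, -0.00113893, -0.00131629, -0.00115678,
       -0.00050052]), 'tau': array([ 3.10931675e-03, -6.13623905e+01, -2.58605790e+01,  6.94113714e-02,
        4.70236293e-02, -5.08951371e-05]), 'eef_pos': array([ 176.19430392, -599.42281731,  214.12143653]), 'tcp_rot': array([-3.14059989e+00, -7.45182360e-05,  2.85866829e-01]), 'ft_force': array([ 0.31484394,  0.20496629, -0.09745404]), 'moment': array([-0.00907467, -0.05044347,  0.00692487]), 'grip_force': 0.0, 'opening': 1.0004035275387184}
```

View pics/scene0.png

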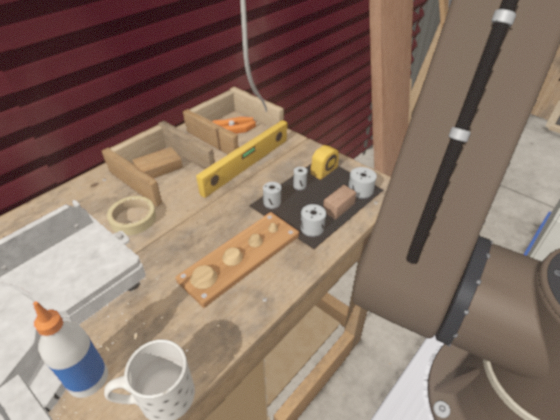

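View pics/top0.png

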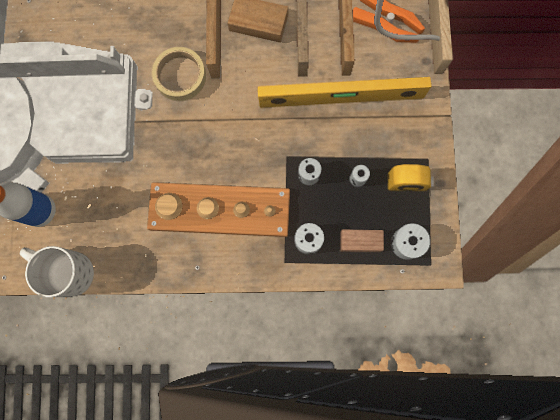

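```bash
python3 - <<'E'
import cv2,numpy as np
t=np.load("top0.npy");s=np.load("scene0.npy")
a=cv2.resize(t[150:270,140:440],None,fx=2.66,fy=2.66,interpolation=cv2.INTER_CUBIC)
cv2.imwrite("pics/c1.png",a[:,:,::-1])
b=cv2.resize(s[140:310,170:390],None,fx=3.5,fy=3.5,interpolation=cv2.INTER_CUBIC)
cv2.imwrite("pics/c2.png",b[:,:,::-1])
for n,im in(("top",t),("scene",s)):
    hsv=cv2.cvtColor(im,cv2.COLOR_RGB2HSV)
    m=((hsv[...,1]<60)&(hsv[...,2]>90)).astype(np.uint8)
    k,l,st,c=cv2.connectedComponentsWithStats(m)
    for i in range(1,k):
        if 60<st[i,4]<2500: print(n,st[i].tolist(),c[i].round(1))
E
```

```text
top [374, 0, 66, 41, 441] [396.4  27.4]
top [298, 158, 24, 27, 409] [308.9 170.3]
top [350, 165, 20, 21, 264] [359.3 174.6]
top [35, 196, 21, 31, 140] [ 49.2 213.4]
top [294, 223, 30, 30, 646] [308.5 237.8]
top [392, 223, 39, 36, 1002] [410.6 241.2]
top [22, 383, 11, 37, 275] [ 27.1 401.2]
top [40, 383, 10, 37, 311] [ 45.  401.5]
top [76, 383, 11, 37, 326] [ 81.2 401.5]
top [95, 383, 10, 37, 315] [ 99.6 401.3]
top [113, 383, 10, 37, 320] [117.5 401. ]
top [132, 383, 10, 37, 304] [136.1 400.6]
top [150, 383, 10, 37, 325] [154.4 401.4]
top [59, 384, 9, 36, 258] [ 63.3 404.6]
top [5, 388, 9, 32, 197] [  9.2 405.6]
scene [240, 0, 28, 112, 584] [247.7  51.7]
scene [411, 0, 29, 87, 1079] [424.9  35.5]
scene [489, 7, 29, 21, 369] [503.5  16. ]
scene [481, 121, 18, 27, 89] [488.5 134.4]
scene [445, 123, 29, 25, 326] [459.4 134.2]
scene [340, 146, 38, 53, 1116] [362.  174.2]
scene [262, 160, 46, 50, 1073] [283.7 184.2]
scene [300, 203, 27, 35, 772] [312.3 219.7]
scene [462, 204, 20, 33, 114] [472.3 220.7]
scene [461, 222, 10, 28, 67] [465.1 237. ]
scene [140, 227, 14, 10, 61] [146.9 232. ]
scene [328, 262, 30, 44, 627] [344.8 285.3]
scene [436, 266, 22, 25, 100] [448.8 278.3]
scene [430, 288, 17, 18, 96] [438.5 297.8]
scene [254, 308, 14, 11, 64] [262.  312.7]
scene [267, 324, 78, 96, 1070] [303.4 372.1]
scene [482, 358, 59, 62, 779] [505.  393.1]
```

View pics/c1.png

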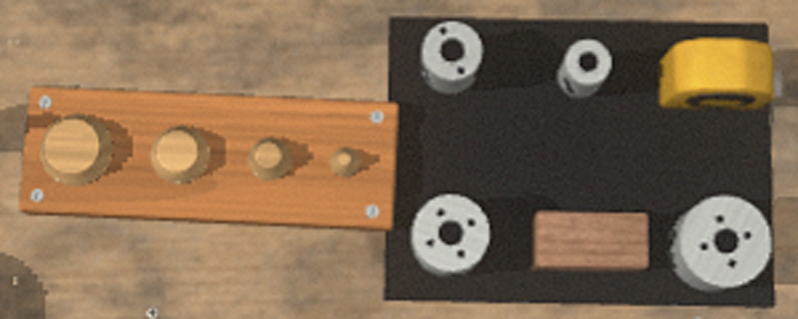

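View pics/c2.png

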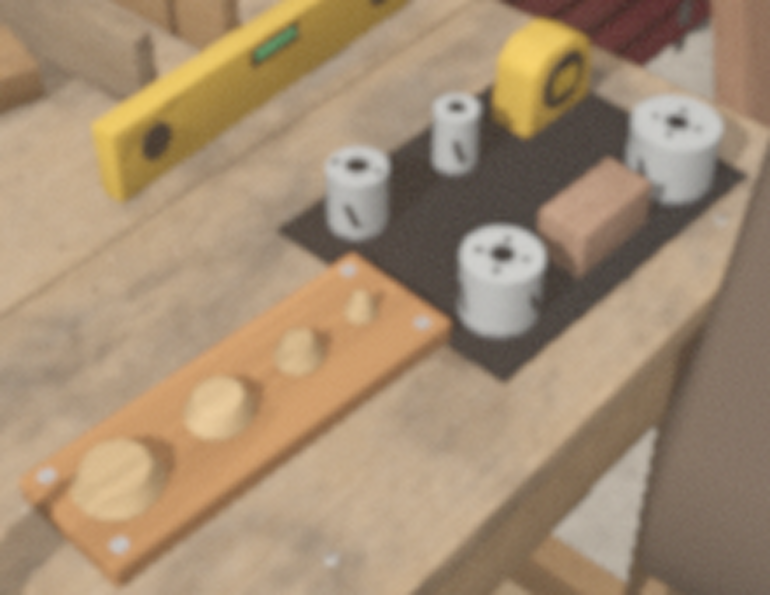

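The top view shows the saw arbor holes near (310,169) for the 38, (361,173) for the 29, (310,238) for the 48 and (413,240) for the 57. The spigot tops lie from (167,205) to (269,210). The scene view shows the same things. The crops put the board screws and the holes within about 0.5 px. I'll triangulate from these.

```bash
cat > h.py <<'E'
import cv2,numpy as np
from cell import *
def ray(n,p):
    c=calibration(n);K=np.array(c["camera_matrix"]);T=np.array(c["T"])
    d=(np.array(p,float)-K[:2,2])/[K[0,0],K[1,1]];u=d.copy()
    for _ in range(8):u=d/(1+c["k1"]*(u@u))
    v=T[:3,:3]@np.r_[u,1];return T[:3,3],v/np.linalg.norm(v)
def plane(n,p,z):
    o,v=ray(n,p);return o+v*(z-o[2])/v[2]
def tri(a,b):
    o,v=ray("top",a);q,w=ray("scene",b)
    s=np.linalg.lstsq(np.c_[v,-w],q-o,rcond=None)[0]
    A=o+s[0]*v;B=q+s[1]*w;return (A+B)/2,np.linalg.norm(A-B)
def dark(im,p,r=4):
    x,y=np.round(p).astype(int);g=im[y-r:y+r+1,x-r:x+r+1].mean(2);w=np.clip(140-g,0,None)
    Y,X=np.mgrid[-r:r+1,-r:r+1];k=X**2+Y**2<=r*r;w=w*k
    return np.array([x+(w*X).sum()/w.sum(),y+(w*Y).sum()/w.sum()])
E
python3 - <<'E'
from h import *
t=np.load("top0.npy");s=np.load("scene0.npy")
ct=lambda p:np.array(p)/2.66+[140-.3,150-.3]
cs=lambda p:np.array(p)/3.5+[170-.35,140-.35]
saw={29:((588,62),(457,106)),38:((452,51),(358,165)),48:((451,233),(503,254)),57:((726,240),(678,121))}
for k,(a,b) in saw.items():
    a,b=dark(t,ct(a),3),dark(s,cs(b),3)
    P,e=tri(a,b);print("saw",k,a.round(1),b.round(1),P.round(1),round(e,1),"top49",plane("top",a,49).round(1),"sc49",plane("scene",b,49).round(1))
sp={29:((343,159),(362,292)),38:((267,156),(303,338)),48:((180,155),(222,392)),57:((72,145),(124,453))}
for k,(a,b) in sp.items():
    P,e=tri(ct(a),cs(b));print("spig",k,P.round(1),round(e,1),"top33",plane("top",ct(a),33).round(1),"sc33",plane("scene",cs(b),33).round(1))
for a,b in(((45,102),(46,476)),((377,116),(349,271)),((37,195),(120,545)),((372,212),(422,323))):
    P,e=tri(ct(a),cs(b));print("screw",P.round(1),round(e,1),plane("top",ct(a),18).round(1),plane("scene",cs(b),18).round(1))
for n,p,z in(("offcut",(534,211),35),("",(649,268),35),("tape",(660,70),64),("mat",(388,18),3),("mat",(772,303),3),("br",(31,87),18),("br",(398,103),18),("br",(21,211),18),("br",(391,229),18)):print(n,plane("top",ct(p),z).round(0))
E
```

```text
saw 29 [360.9 173. ] [300.  170.1] [ 555.7 -181.9   50.6] 0.3 top49 [ 556.2 -182.1   49. ] sc49 [ 556.8 -183.7   49. ]
saw 38 [310. 169.] [271.6 186.8] [564.2 -96.4  50.6] 0.1 top49 [564.6 -96.5  49. ] sc49 [565.6 -97.8  49. ]
saw 48 [309. 237.] [313.1 212. ] [448.7 -92.3  50.7] 1.0 top49 [449.4 -92.1  49. ] sc49 [449.4 -94.   49. ]
saw 57 [413. 240.] [363.  174.4] [ 440.9 -263.8   49.8] 0.8 top49 [ 441.4 -263.8   49. ] sc49 [ 441. -265.   49.]
spig 29 [497.9 -25.9  37. ] 1.6 top33 [499.2 -25.3  33. ] sc33 [499.9 -29.2  33. ]
spig 38 [500.1  22.   35.6] 3.5 top33 [502.   23.3  33. ] sc33 [500.2  19.5  33. ]
spig 48 [503.2  78.7  36. ] 0.2 top33 [503.6  79.   33. ] sc33 [505.4  77.   33. ]
spig 57 [507.9 145.1  43.4] 4.0 top33 [511.4 148.7  33. ] sc33 [513.3 139.4  33. ]
screw [542.5 170.1  19.1] 0.7 [543.  170.6  18. ] [543.  169.5  18. ]
screw [528.7 -47.8  18.3] 2.1 [529.7 -47.2  18. ] [527.9 -48.5  18. ]
screw [480.7 173.7  19.3] 1.3 [481.5 174.4  18. ] [481.  172.8  18. ]
screw [466.4 -43.2  19.3] 0.4 [466.7 -43.1  18. ] [467.  -44.2  18. ]
offcut [ 463. -146.   35.]
 [ 426. -217.   35.]
tape [ 547. -224.   64.]
mat [599. -55.   3.]
mat [ 405. -301.    3.]
br [553. 180.  18.]
br [538. -61.  18.]
br [471. 185.  18.]
br [456. -55.  18.]
```

arm_command(
  delta_pos=[
    [0.08,0.1,0],
    [0.18,0.22,0],
    [0.3,0.36,0],
    [0.42,0.5,0],
    [0.5,0.6,0],
  ],
  delta_rot=[
    [0,0,0.07],
    [0,0,0.15],
    [0,0,0.23],
    [0,0,0.31],
    [0,0,0.39],
  ],
  claw=[0,0.1,0.15,0.15,0.15],
)

```text
t: 0.52
eef_pos: [302.0, -448.0, 214.4]
tcp_rot: [-3.141, -0.0, 0.901]
ft_force: [-0.1, -1.3, -0.4]
opening: 0.857
grip_force: 0.0
```

arm_command(
  delta_pos=[
    [0.1,0.12,-0.02],
    [0.2,0.24,-0.05],
    [0.28,0.36,-0.08],
    [0.36,0.45,-0.1],
    [0.4,0.5,-0.12],
  ],
  delta_rot=[
    [0,0,0.08],
    [0,0,0.16],
    [0,0,0.24],
    [0,0,0.32],
    [0,0,0.387],
  ],
  claw=[0.15,0.15,0.15,0.15,0.15],
)

```text
t: 0.93
eef_pos: [402.6, -322.1, 184.3]
tcp_rot: [-3.141, -0.001, 1.512]
ft_force: [0.3, -0.9, 0.2]
opening: 0.848
grip_force: 0.0
```

arm_command(
  delta_pos=[
    [0.05,0.07,-0.06],
    [0.1,0.15,-0.16],
    [0.14,0.21,-0.27],
    [0.16,0.241,-0.35],
    [0.16,0.241,-0.38],
  ],
  delta_rot=[
    [0,0,0],
    [0,0,0],
    [0,0,0],
    [0,0,0],
    [0,0,0],
  ],
  claw=[0.15,0.15,0.15,0.15,0.15],
)

```text
t: 1.35
eef_pos: [441.0, -262.3, 87.1]
tcp_rot: [-3.138, -0.002, 1.506]
ft_force: [-0.0, 1.5, 0.1]
opening: 0.85
grip_force: 0.0
```

```bash
python3 - <<'E'
from h import *
for i in range(2):
    im=read_camera("scene"); s=state(); print(s["t"],s["eef_pos"].round(1),s["tcp_rot"].round(3))
a=cv2.resize(im[100:260,230:430],None,fx=3.5,fy=3.5)
cv2.imwrite("pics/p1.png",a[:,:,::-1])
E
```

```text
1.4 [ 440.6 -263.2   87.2] [-3.138e+00 -2.000e-03  1.505e+00]
1.45 [ 440.8 -264.1   88.7] [-3.140e+00 -1.000e-03  1.504e+00]
```

View pics/p1.png

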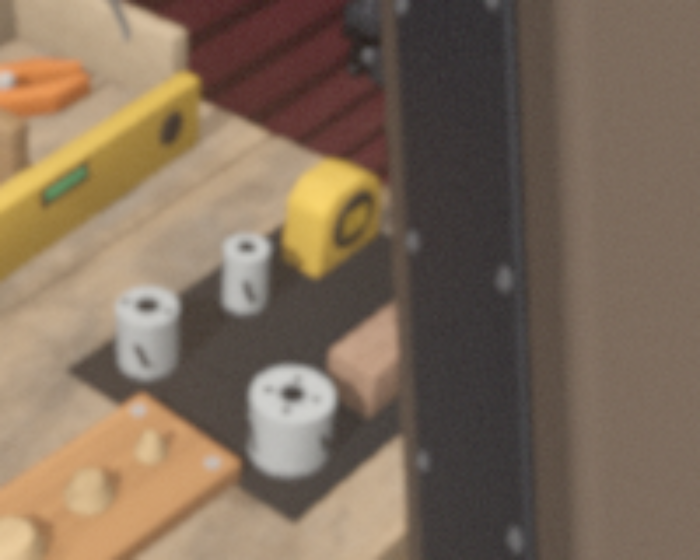

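The arm link hides the 57 saw in the scene view. The tool has settled at its commanded pose, so I'll descend and grip.

arm_command(
  delta_pos=[
    [0,0,-0.1],
    [0,0,-0.2],
    [0,0,-0.26],
    [0,0,-0.287],
    [0,0,-0.287],
  ],
  delta_rot=[
    [0,0,0],
    [0,0,0],
    [0,0,0],
    [0,0,0],
    [0,0,0],
  ],
  claw=[0.15,0.15,0.15,0.15,0.15],
)

```text
t: 1.87
eef_pos: [440.9, -265.1, 17.7]
tcp_rot: [-3.141, -0.0, 1.503]
ft_force: [-0.1, 0.5, 0.3]
opening: 0.85
grip_force: 0.0
```

arm_command(
  delta_pos=[
    [0,0,0],
    [0,0,0],
    [0,0,0],
    [0,0,0],
    [0,0,0],
  ],
  delta_rot=[
    [0,0,0],
    [0,0,0],
    [0,0,0],
    [0,0,0],
    [0,0,0],
  ],
  claw=[0.25,0.35,0.45,0.5,0.6],
)

```text
t: 2.28
eef_pos: [441.4, -264.6, 18.7]
tcp_rot: [3.141, 0.001, 1.504]
ft_force: [-2.4, 0.3, 7.8]
opening: 0.594
grip_force: 30.0
```

arm_command(
  delta_pos=[
    [0,0,0],
    [0,0,0.02],
    [0,0,0.06],
    [0,0,0.1],
    [0,0,0.1],
  ],
  delta_rot=[
    [0,0,0],
    [0,0,0],
    [0,0,0],
    [0,0,0],
    [0,0,0],
  ],
  claw=[0.7,0.7,0.7,0.7,0.7],
)

```text
t: 2.7
eef_pos: [441.9, -264.9, 45.0]
tcp_rot: [3.139, 0.002, 1.504]
ft_force: [1.3, 0.1, -1.7]
opening: 0.596
grip_force: 30.0
```

arm_command(
  delta_pos=[
    [0,0,0.1],
    [0,0.03,0.2],
    [0,0.14,0.3],
    [0,0.28,0.308],
    [0,0.44,0.308],
  ],
  delta_rot=[
    [0,0,0],
    [0,0,0],
    [0,0,0],
    [0,0,0],
    [0,0,0],
  ],
  claw=[0.7,0.7,0.7,0.7,0.7],
)

```text
t: 3.12
eef_pos: [441.8, -154.4, 121.6]
tcp_rot: [3.138, 0.002, 1.502]
ft_force: [0.9, -0.3, -1.3]
opening: 0.598
grip_force: 30.0
```

arm_command(
  delta_pos=[
    [0.03,0.14,0],
    [0.06,0.28,0],
    [0.09,0.42,0],
    [0.12,0.56,0],
    [0.14,0.7,0],
  ],
  delta_rot=[
    [0,0,0],
    [0,0,0],
    [0,0,0],
    [0,0,0],
    [0,0,0],
  ],
  claw=[0.7,0.7,0.7,0.7,0.7],
)

```text
t: 3.53
eef_pos: [476.6, 22.4, 120.3]
tcp_rot: [3.14, 0.0, 1.504]
ft_force: [0.5, -0.4, -1.0]
opening: 0.598
grip_force: 30.0
```

arm_command(
  delta_pos=[
    [0.04,0.14,0],
    [0.08,0.27,0],
    [0.11,0.39,0],
    [0.137,0.47,0],
    [0.137,0.503,0],
  ],
  delta_rot=[
    [0,0,0],
    [0,0,0],
    [0,0,0],
    [0,0,0],
    [0,0,0],
  ],
  claw=[0.7,0.7,0.7,0.7,0.7],
)

```text
t: 3.95
eef_pos: [511.2, 148.9, 120.1]
tcp_rot: [3.14, -0.0, 1.506]
ft_force: [-0.2, -0.8, -0.7]
opening: 0.597
grip_force: 30.0
```

arm_command(
  delta_pos=[
    [0,0,-0.04],
    [0,0,-0.12],
    [0,0,-0.2],
    [0,0,-0.24],
    [0,0,-0.24],
  ],
  delta_rot=[
    [0,0,0],
    [0,0,0],
    [0,0,0],
    [0,0,0],
    [0,0,0],
  ],
  claw=[0.7,0.7,0.7,0.7,0.7],
)

```text
t: 4.37
eef_pos: [509.1, 145.1, 57.8]
tcp_rot: [-3.138, 0.001, 1.503]
ft_force: [-0.1, 0.2, -1.3]
opening: 0.594
grip_force: 30.0
```

```bash
python3 - <<'E'
from h import *
im=read_camera("scene"); s=state(); print(s["t"],s["eef_pos"].round(1),s["tcp_rot"].round(3))
t=read_camera("top")
a=np.hstack([cv2.resize(im[180:330,150:330],(480,400)),cv2.resize(t[150:250,130:210],(320,400))])
cv2.imwrite("pics/p2.png",a[:,:,::-1])
E
```

```text
4.4167 [509.8 145.3  59.1] [-3.139e+00  1.000e-03  1.503e+00]
```

View pics/p2.png

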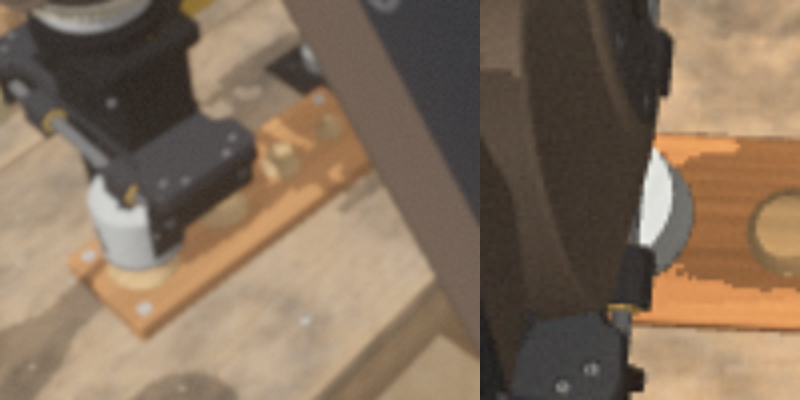

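The saw hangs above the 57 spigot, with the spigot foot showing centred just below its mouth. I'll lower it slowly.

arm_command(
  delta_pos=[
    [0,0,0],
    [0,0,-0.03],
    [0,0,-0.06],
    [0,0,-0.09],
    [0,0,-0.1],
  ],
  delta_rot=[
    [0,0,0],
    [0,0,0],
    [0,0,0],
    [0,0,0],
    [0,0,0],
  ],
  claw=[0.7,0.7,0.7,0.7,0.7],
)

```text
t: 4.88
eef_pos: [510.0, 146.3, 33.7]
tcp_rot: [-3.14, 0.0, 1.504]
ft_force: [-1.6, -0.1, 3.0]
opening: 0.596
grip_force: 30.0
```

arm_command(
  delta_pos=[
    [0,0,0],
    [0,0,0],
    [0,0,-0.004],
    [0,0,-0.006],
    [0,0,-0.006],
  ],
  delta_rot=[
    [0,0,0],
    [0,0,0],
    [0,0,0],
    [0,0,0],
    [0,0,0],
  ],
  claw=[0.7,0.7,0.7,0.7,0.7],
)

```text
t: 5.3
eef_pos: [510.6, 146.4, 33.7]
tcp_rot: [3.141, -0.0, 1.504]
ft_force: [-0.1, 0.3, 1.5]
opening: 0.593
grip_force: 30.0
```

arm_command(
  delta_pos=[
    [0,0,0],
    [0,0,0],
    [0,0,0],
    [0,0,0],
    [0,0,0.02],
  ],
  delta_rot=[
    [0,0,0],
    [0,0,0],
    [0,0,0],
    [0,0,0],
    [0,0,0],
  ],
  claw=[0.35,0.25,0.15,0.15,0.15],
)

```text
t: 5.72
eef_pos: [510.1, 146.3, 37.9]
tcp_rot: [-3.14, 0.0, 1.504]
ft_force: [0.8, 0.5, -0.1]
opening: 0.837
grip_force: 0.0
```

arm_command(
  delta_pos=[
    [0,0,0.08],
    [0,0,0.2],
    [0,0,0.3],
    [-0.04,-0.1,0.3],
    [-0.08,-0.25,0.3],
  ],
  delta_rot=[
    [0,0,0],
    [0,0,0],
    [0,0,0],
    [0,0,0],
    [0,0,0],
  ],
  claw=[0.15,0.2,0.25,0.25,0.25],
)

```text
t: 6.13
eef_pos: [491.1, 84.9, 115.2]
tcp_rot: [3.138, -0.001, 1.507]
ft_force: [0.9, -0.3, 0.4]
opening: 0.75
grip_force: 0.0
```

```bash
python3 - <<'E'
from h import *
im=read_camera("scene"); s=state(); print(s["t"],s["eef_pos"].round(1))
t=read_camera("top")
a=np.hstack([cv2.resize(im[180:330,150:330],(480,400)),cv2.resize(t[150:250,130:210],(320,400))])
cv2.imwrite("pics/p3.png",a[:,:,::-1])
E
```

```text
6.1833 [488.5  79.2 114.2]
```

View pics/p3.png

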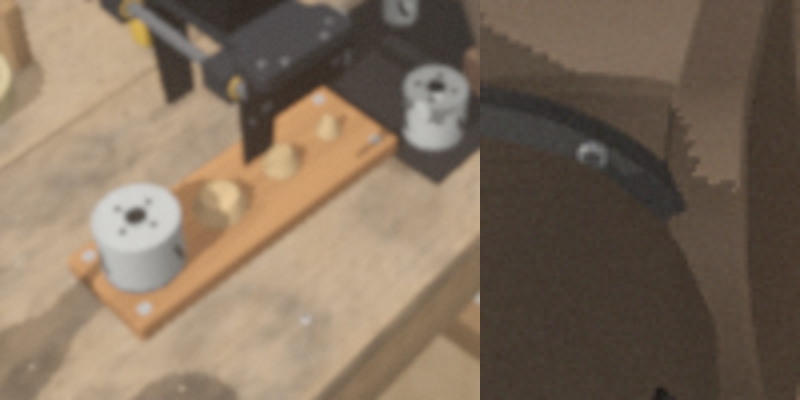

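The 57 saw sits flat on its spigot at the end of the board. The 48 is next.

arm_command(
  delta_pos=[
    [-0.04,-0.15,0],
    [-0.08,-0.31,0],
    [-0.12,-0.47,0],
    [-0.16,-0.62,-0.02],
    [-0.164,-0.707,-0.08],
  ],
  delta_rot=[
    [0,0,0],
    [0,0,0],
    [0,0,0],
    [0,0,0],
    [0,0,0],
  ],
  claw=[0.25,0.25,0.25,0.25,0.25],
)

```text
t: 6.65
eef_pos: [449.0, -95.6, 94.8]
tcp_rot: [3.139, 0.001, 1.502]
ft_force: [1.3, 0.2, 0.4]
opening: 0.75
grip_force: 0.0
```

arm_command(
  delta_pos=[
    [0,0,-0.02],
    [0,0,-0.08],
    [0,0,-0.18],
    [0,0,-0.27],
    [0,0,-0.302],
  ],
  delta_rot=[
    [0,0,0],
    [0,0,0],
    [0,0,0],
    [0,0,0],
    [0,0,0],
  ],
  claw=[0.25,0.25,0.25,0.25,0.25],
)

```text
t: 7.07
eef_pos: [448.9, -92.1, 16.0]
tcp_rot: [-3.139, -0.001, 1.504]
ft_force: [-0.2, -0.1, -0.3]
opening: 0.747
grip_force: 0.0
```

arm_command(
  delta_pos=[
    [0,0,0],
    [0,0,0],
    [0,0,0],
    [0,0,0],
    [0,0,0],
  ],
  delta_rot=[
    [0,0,0],
    [0,0,0],
    [0,0,0],
    [0,0,0],
    [0,0,0],
  ],
  claw=[0.3,0.4,0.5,0.6,0.7],
)

```text
t: 7.48
eef_pos: [449.9, -92.9, 18.9]
tcp_rot: [3.14, 0.0, 1.504]
ft_force: [-1.9, 0.5, 6.1]
opening: 0.503
grip_force: 30.0
```

arm_command(
  delta_pos=[
    [0,0,0],
    [0,0,0.02],
    [0,0,0.06],
    [0,0,0.1],
    [0,0,0.1],
  ],
  delta_rot=[
    [0,0,0],
    [0,0,0],
    [0,0,0],
    [0,0,0],
    [0,0,0],
  ],
  claw=[0.8,0.8,0.8,0.8,0.8],
)

```text
t: 7.9
eef_pos: [450.1, -93.1, 44.6]
tcp_rot: [3.139, 0.001, 1.504]
ft_force: [1.0, 0.0, -0.7]
opening: 0.502
grip_force: 30.0
```

arm_command(
  delta_pos=[
    [0,0,0.08],
    [0,0.01,0.17],
    [0.01,0.07,0.22],
    [0.03,0.15,0.22],
    [0.05,0.25,0.22],
  ],
  delta_rot=[
    [0,0,0],
    [0,0,0],
    [0,0,0],
    [0,0,0],
    [0,0,0],
  ],
  claw=[0.8,0.8,0.8,0.8,0.8],
)

```text
t: 8.32
eef_pos: [462.5, -30.5, 98.7]
tcp_rot: [3.139, 0.0, 1.502]
ft_force: [1.2, 0.4, -1.5]
opening: 0.502
grip_force: 30.0
```

arm_command(
  delta_pos=[
    [0.05,0.12,0],
    [0.1,0.24,0],
    [0.14,0.35,0],
    [0.176,0.42,0],
    [0.176,0.438,0],
  ],
  delta_rot=[
    [0,0,0],
    [0,0,0],
    [0,0,0],
    [0,0,0],
    [0,0,0],
  ],
  claw=[0.8,0.8,0.8,0.8,0.8],
)

```text
t: 8.73
eef_pos: [507.1, 81.4, 97.8]
tcp_rot: [3.14, -0.0, 1.506]
ft_force: [-0.9, 0.1, -1.1]
opening: 0.5
grip_force: 30.0
```

arm_command(
  delta_pos=[
    [0,0,0],
    [0,0,-0.06],
    [0,0,-0.12],
    [0,0,-0.152],
    [0,0,-0.152],
  ],
  delta_rot=[
    [0,0,0],
    [0,0,0],
    [0,0,0],
    [0,0,0],
    [0,0,0],
  ],
  claw=[0.8,0.8,0.8,0.8,0.8],
)

```text
t: 9.15
eef_pos: [504.8, 78.1, 58.5]
tcp_rot: [-3.139, 0.0, 1.503]
ft_force: [0.7, 0.4, -1.1]
opening: 0.502
grip_force: 30.0
```

arm_command(
  delta_pos=[
    [0,0,0],
    [0,0,-0.03],
    [0,0,-0.06],
    [0,0,-0.09],
    [0,0,-0.1],
  ],
  delta_rot=[
    [0,0,0],
    [0,0,0],
    [0,0,0],
    [0,0,0],
    [0,0,0],
  ],
  claw=[0.8,0.8,0.8,0.8,0.8],
)

```text
t: 9.57
eef_pos: [505.6, 79.0, 33.8]
tcp_rot: [-3.141, 0.0, 1.504]
ft_force: [-3.0, 0.9, 22.1]
opening: 0.504
grip_force: 30.0
```

arm_command(
  delta_pos=[
    [0,0,0],
    [0,0,0],
    [0,0,-0.004],
    [0,0,-0.006],
    [0,0,-0.006],
  ],
  delta_rot=[
    [0,0,0],
    [0,0,0],
    [0,0,0],
    [0,0,0],
    [0,0,0],
  ],
  claw=[0.8,0.8,0.8,0.8,0.8],
)

```text
t: 9.98
eef_pos: [506.1, 79.1, 33.9]
tcp_rot: [3.141, -0.0, 1.504]
ft_force: [-0.1, -0.3, 4.3]
opening: 0.498
grip_force: 30.0
```

arm_command(
  delta_pos=[
    [0,0,0],
    [0,0,0],
    [0,0,0],
    [0,0,0],
    [0,0,0.02],
  ],
  delta_rot=[
    [0,0,0],
    [0,0,0],
    [0,0,0],
    [0,0,0],
    [0,0,0],
  ],
  claw=[0.4,0.3,0.25,0.25,0.25],
)

```text
t: 10.4
eef_pos: [505.6, 79.1, 38.0]
tcp_rot: [-3.14, 0.0, 1.504]
ft_force: [-0.4, 1.0, 0.2]
opening: 0.739
grip_force: 0.0
```

arm_command(
  delta_pos=[
    [0,0,0.08],
    [0,0,0.2],
    [0,0,0.3],
    [0.04,-0.1,0.3],
    [0.08,-0.25,0.3],
  ],
  delta_rot=[
    [0,0,0],
    [0,0,0],
    [0,0,0],
    [0,0,0],
    [0,0,0],
  ],
  claw=[0.25,0.3,0.35,0.35,0.35],
)

```text
t: 10.82
eef_pos: [526.7, 17.7, 115.5]
tcp_rot: [3.138, -0.0, 1.507]
ft_force: [0.6, -0.2, 0.1]
opening: 0.655
grip_force: 0.0
```

```bash
python3 - <<'E'
from h import *
im=read_camera("scene"); s=state(); print(s["t"],s["eef_pos"].round(1))
cv2.imwrite("pics/p4.png",cv2.resize(im[130:330,150:400],None,fx=3,fy=3)[:,:,::-1])
E
```

```text
10.8667 [528.6  11.3 114.8]
```

View pics/p4.png

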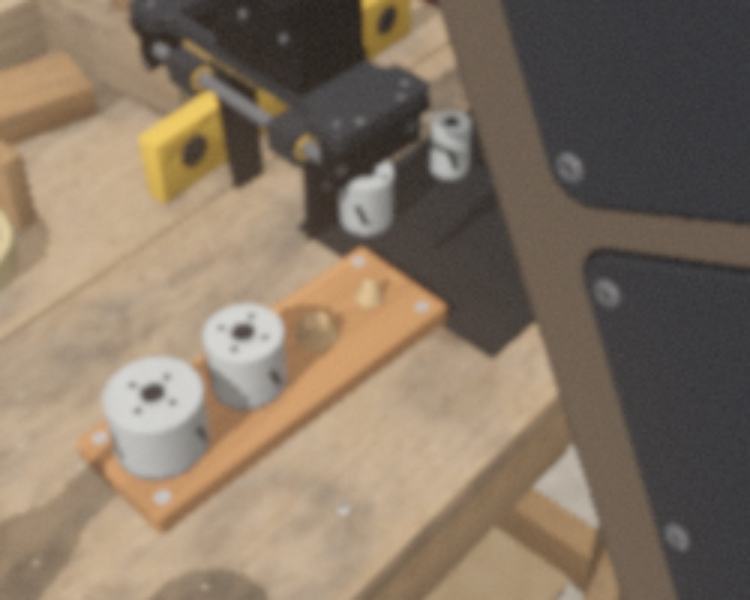

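The 57 and 48 saws are both seated. The 38 is next.

arm_command(
  delta_pos=[
    [0.05,-0.14,0],
    [0.1,-0.28,0],
    [0.14,-0.4,0],
    [0.156,-0.455,-0.04],
    [0.156,-0.455,-0.1],
  ],
  delta_rot=[
    [0,0,0],
    [0,0,0],
    [0,0,0],
    [0,0,0],
    [0,0,0],
  ],
  claw=[0.35,0.35,0.35,0.35,0.35],
)

```text
t: 11.28
eef_pos: [566.3, -100.1, 88.9]
tcp_rot: [3.138, 0.001, 1.501]
ft_force: [0.9, 0.1, -0.7]
opening: 0.648
grip_force: 0.0
```

arm_command(
  delta_pos=[
    [0,0,-0.02],
    [0,0,-0.08],
    [0,0,-0.18],
    [0,0,-0.26],
    [0,0,-0.282],
  ],
  delta_rot=[
    [0,0,0],
    [0,0,0],
    [0,0,0],
    [0,0,0],
    [0,0,0],
  ],
  claw=[0.35,0.35,0.35,0.35,0.35],
)

```text
t: 11.7
eef_pos: [563.4, -95.9, 15.4]
tcp_rot: [-3.137, -0.001, 1.504]
ft_force: [-0.4, -0.4, -0.1]
opening: 0.652
grip_force: 0.0
```

arm_command(
  delta_pos=[
    [0,0,0],
    [0,0,0],
    [0,0,0],
    [0,0,0],
    [0,0,0],
  ],
  delta_rot=[
    [0,0,0],
    [0,0,0],
    [0,0,0],
    [0,0,0],
    [0,0,0],
  ],
  claw=[0.4,0.5,0.6,0.7,0.8],
)

```text
t: 12.12
eef_pos: [565.4, -97.2, 18.9]
tcp_rot: [3.14, 0.0, 1.504]
ft_force: [-1.2, 1.7, 4.7]
opening: 0.398
grip_force: 30.0
```

arm_command(
  delta_pos=[
    [0,0,0],
    [0,0,0.02],
    [0,0,0.06],
    [0,0,0.1],
    [0,0,0.1],
  ],
  delta_rot=[
    [0,0,0],
    [0,0,0],
    [0,0,0],
    [0,0,0],
    [0,0,0],
  ],
  claw=[0.9,0.9,0.9,0.9,0.9],
)

```text
t: 12.53
eef_pos: [565.9, -97.4, 45.3]
tcp_rot: [3.138, 0.001, 1.504]
ft_force: [-0.9, 0.2, -0.3]
opening: 0.398
grip_force: 30.0
```

arm_command(
  delta_pos=[
    [0,0,0.08],
    [0,0,0.17],
    [-0.01,0.02,0.22],
    [-0.04,0.07,0.22],
    [-0.08,0.15,0.22],
  ],
  delta_rot=[
    [0,0,0],
    [0,0,0],
    [0,0,0],
    [0,0,0],
    [0,0,0],
  ],
  claw=[0.9,0.9,0.9,0.9,0.9],
)

```text
t: 12.95
eef_pos: [544.7, -59.6, 98.1]
tcp_rot: [3.14, 0.0, 1.502]
ft_force: [-0.5, 1.5, -0.9]
opening: 0.396
grip_force: 30.0
```

arm_command(
  delta_pos=[
    [-0.05,0.09,0],
    [-0.1,0.19,0],
    [-0.14,0.27,0],
    [-0.171,0.315,0],
    [-0.171,0.323,0],
  ],
  delta_rot=[
    [0,0,0],
    [0,0,0],
    [0,0,0],
    [0,0,0],
    [0,0,0],
  ],
  claw=[0.9,0.9,0.9,0.9,0.9],
)

```text
t: 13.37
eef_pos: [500.0, 23.2, 97.4]
tcp_rot: [-3.14, -0.0, 1.506]
ft_force: [0.2, -0.1, -0.9]
opening: 0.394
grip_force: 30.0
```

arm_command(
  delta_pos=[
    [0,0,0],
    [0,0,-0.06],
    [0,0,-0.12],
    [0,0,-0.152],
    [0,0,-0.152],
  ],
  delta_rot=[
    [0,0,0],
    [0,0,0],
    [0,0,0],
    [0,0,0],
    [0,0,0],
  ],
  claw=[0.9,0.9,0.9,0.9,0.9],
)

```text
t: 13.78
eef_pos: [501.9, 20.4, 58.3]
tcp_rot: [-3.139, -0.0, 1.503]
ft_force: [-0.2, -0.7, -1.3]
opening: 0.393
grip_force: 30.0
```

arm_command(
  delta_pos=[
    [0,0,0],
    [0,0,-0.03],
    [0,0,-0.06],
    [0,0,-0.09],
    [0,0,-0.1],
  ],
  delta_rot=[
    [0,0,0],
    [0,0,0],
    [0,0,0],
    [0,0,0],
    [0,0,0],
  ],
  claw=[0.9,0.9,0.9,0.9,0.9],
)

```text
t: 14.2
eef_pos: [501.9, 21.1, 33.8]
tcp_rot: [-3.141, -0.0, 1.504]
ft_force: [-3.2, 0.3, 27.4]
opening: 0.395
grip_force: 30.0
```

arm_command(
  delta_pos=[
    [0,0,0],
    [0,0,0],
    [0,0,-0.004],
    [0,0,-0.006],
    [0,0,-0.006],
  ],
  delta_rot=[
    [0,0,0],
    [0,0,0],
    [0,0,0],
    [0,0,0],
    [0,0,0],
  ],
  claw=[0.9,0.9,0.9,0.9,0.9],
)

```text
t: 14.62
eef_pos: [502.3, 21.1, 33.9]
tcp_rot: [3.141, 0.0, 1.504]
ft_force: [-1.3, -0.6, 6.2]
opening: 0.395
grip_force: 30.0
```

arm_command(
  delta_pos=[
    [0,0,0],
    [0,0,0],
    [0,0,0],
    [0,0,0],
    [0,0,0.02],
  ],
  delta_rot=[
    [0,0,0],
    [0,0,0],
    [0,0,0],
    [0,0,0],
    [0,0,0],
  ],
  claw=[0.5,0.4,0.35,0.35,0.35],
)

```text
t: 15.03
eef_pos: [501.9, 21.1, 37.9]
tcp_rot: [-3.14, -0.0, 1.504]
ft_force: [-0.8, -0.3, -0.3]
opening: 0.636
grip_force: 0.0
```

arm_command(
  delta_pos=[
    [0,0,0.08],
    [0,0,0.2],
    [0,0,0.3],
    [0.04,-0.1,0.3],
    [0.08,-0.25,0.3],
  ],
  delta_rot=[
    [0,0,0],
    [0,0,0],
    [0,0,0],
    [0,0,0],
    [0,0,0],
  ],
  claw=[0.35,0.35,0.4,0.42,0.42],
)

```text
t: 15.45
eef_pos: [522.9, -40.3, 115.6]
tcp_rot: [3.138, 0.0, 1.507]
ft_force: [1.1, -0.2, 0.2]
opening: 0.584
grip_force: 0.0
```

```bash
python3 - <<'E'
from h import *
im=read_camera("scene"); s=state(); print(s["t"],s["eef_pos"].round(1))
cv2.imwrite("pics/p5.png",cv2.resize(im[130:330,150:400],None,fx=3,fy=3)[:,:,::-1])
E
```

```text
15.5 [525.  -46.9 114.9]
```

View pics/p5.png

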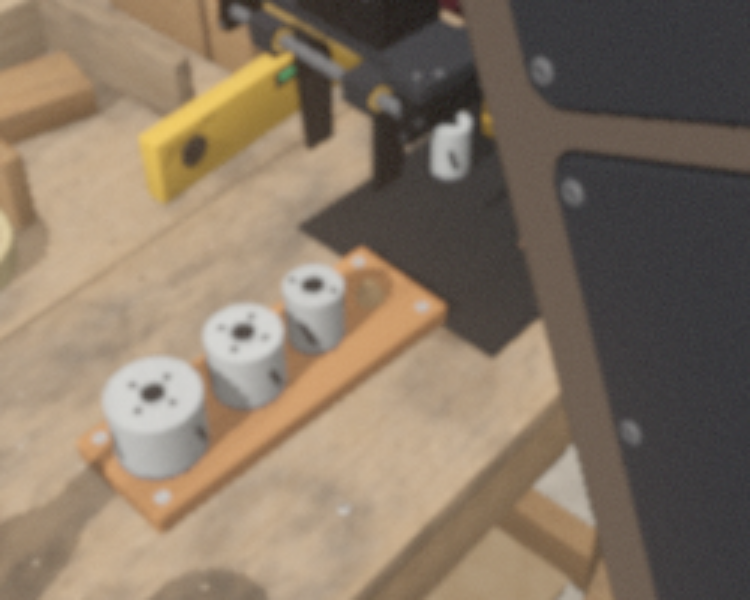

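Three saws are seated. The 29 is the last one, next to the tape measure.

arm_command(
  delta_pos=[
    [0.04,-0.15,0],
    [0.08,-0.3,0],
    [0.11,-0.44,0],
    [0.13,-0.54,0],
    [0.137,-0.566,-0.04],
  ],
  delta_rot=[
    [0,0,0],
    [0,0,0],
    [0,0,0],
    [0,0,0],
    [0,0,0],
  ],
  claw=[0.42,0.42,0.42,0.42,0.42],
)

```text
t: 15.92
eef_pos: [557.7, -186.9, 104.8]
tcp_rot: [3.138, 0.002, 1.501]
ft_force: [-0.6, 0.2, 0.7]
opening: 0.582
grip_force: 0.0
```

arm_command(
  delta_pos=[
    [0,0,-0.04],
    [0,0,-0.12],
    [0,0,-0.22],
    [0,0,-0.31],
    [0,0,-0.342],
  ],
  delta_rot=[
    [0,0,0],
    [0,0,0],
    [0,0,0],
    [0,0,0],
    [0,0,0],
  ],
  claw=[0.42,0.42,0.42,0.42,0.42],
)

```text
t: 16.33
eef_pos: [554.7, -180.7, 14.7]
tcp_rot: [-3.137, -0.002, 1.505]
ft_force: [-0.4, -0.4, -0.6]
opening: 0.583
grip_force: 0.0
```

arm_command(
  delta_pos=[
    [0,0,0],
    [0,0,0],
    [0,0,0],
    [0,0,0],
    [0,0,0],
  ],
  delta_rot=[
    [0,0,0],
    [0,0,0],
    [0,0,0],
    [0,0,0],
    [0,0,0],
  ],
  claw=[0.5,0.6,0.7,0.8,0.9],
)

```text
t: 16.75
eef_pos: [556.9, -183.0, 19.0]
tcp_rot: [3.14, 0.001, 1.504]
ft_force: [-0.3, 0.8, 4.6]
opening: 0.3
grip_force: 30.0
```

arm_command(
  delta_pos=[
    [0,0,0],
    [0,0,0.02],
    [0,0,0.06],
    [0,0,0.1],
    [0,0,0.1],
  ],
  delta_rot=[
    [0,0,0],
    [0,0,0],
    [0,0,0],
    [0,0,0],
    [0,0,0],
  ],
  claw=[1,1,1,1,1],
)

```text
t: 17.17
eef_pos: [557.4, -183.3, 45.3]
tcp_rot: [3.139, 0.001, 1.504]
ft_force: [0.4, 0.4, 0.3]
opening: 0.301
grip_force: 30.0
```

arm_command(
  delta_pos=[
    [0,0,0.08],
    [0,0,0.17],
    [-0.01,0.03,0.22],
    [-0.04,0.1,0.22],
    [-0.08,0.2,0.22],
  ],
  delta_rot=[
    [0,0,0],
    [0,0,0],
    [0,0,0],
    [0,0,0],
    [0,0,0],
  ],
  claw=[1,1,1,1,1],
)

```text
t: 17.58
eef_pos: [536.8, -133.3, 98.9]
tcp_rot: [3.139, 0.001, 1.502]
ft_force: [0.2, -0.6, -1.2]
opening: 0.3
grip_force: 30.0
```

arm_command(
  delta_pos=[
    [-0.04,0.12,0],
    [-0.08,0.24,0],
    [-0.12,0.34,0],
    [-0.145,0.41,0],
    [-0.149,0.423,0],
  ],
  delta_rot=[
    [0,0,0],
    [0,0,0],
    [0,0,0],
    [0,0,0],
    [0,0,0],
  ],
  claw=[1,1,1,1,1],
)

```text
t: 18.0
eef_pos: [497.6, -24.5, 98.1]
tcp_rot: [-3.141, -0.0, 1.506]
ft_force: [1.0, 0.3, -1.3]
opening: 0.3
grip_force: 30.0
```

arm_command(
  delta_pos=[
    [0,0,0],
    [0,0,-0.06],
    [0,0,-0.12],
    [0,0,-0.152],
    [0,0,-0.152],
  ],
  delta_rot=[
    [0,0,0],
    [0,0,0],
    [0,0,0],
    [0,0,0],
    [0,0,0],
  ],
  claw=[1,1,1,1,1],
)

```text
t: 18.42
eef_pos: [498.9, -27.8, 58.5]
tcp_rot: [-3.139, -0.0, 1.503]
ft_force: [-0.6, 0.3, -0.6]
opening: 0.299
grip_force: 30.0
```

arm_command(
  delta_pos=[
    [0,0,0],
    [0,0,-0.03],
    [0,0,-0.06],
    [0,0,-0.09],
    [0,0,-0.1],
  ],
  delta_rot=[
    [0,0,0],
    [0,0,0],
    [0,0,0],
    [0,0,0],
    [0,0,0],
  ],
  claw=[1,1,1,1,1],
)

```text
t: 18.83
eef_pos: [498.9, -27.2, 33.9]
tcp_rot: [-3.141, -0.0, 1.504]
ft_force: [-2.7, 0.3, 31.3]
opening: 0.303
grip_force: 30.0
```

arm_command(
  delta_pos=[
    [0,0,0],
    [0,0,0],
    [0,0,-0.004],
    [0,0,-0.006],
    [0,0,-0.006],
  ],
  delta_rot=[
    [0,0,0],
    [0,0,0],
    [0,0,0],
    [0,0,0],
    [0,0,0],
  ],
  claw=[1,1,1,1,1],
)

```text
t: 19.25
eef_pos: [499.3, -27.1, 34.0]
tcp_rot: [3.141, 0.0, 1.504]
ft_force: [-2.4, 0.1, 8.4]
opening: 0.3
grip_force: 30.0
```

Now I'll release, go straight up, and back off toward the start so the top view clears.

arm_command(
  delta_pos=[
    [0,0,0],
    [0,0,0],
    [0,0,0],
    [0,0,0],
    [0,0,0.02],
  ],
  delta_rot=[
    [0,0,0],
    [0,0,0],
    [0,0,0],
    [0,0,0],
    [0,0,0],
  ],
  claw=[0.6,0.5,0.45,0.45,0.45],
)

```text
t: 19.67
eef_pos: [498.8, -27.1, 37.9]
tcp_rot: [-3.14, -0.0, 1.504]
ft_force: [-0.3, -0.6, -0.4]
opening: 0.539
grip_force: 0.0
```

arm_command(
  delta_pos=[
    [0,0,0.08],
    [0,0,0.2],
    [0,0,0.35],
    [0,0,0.5],
    [0,-0.08,0.6],
  ],
  delta_rot=[
    [0,0,0],
    [0,0,0],
    [0,0,0],
    [0,0,0],
    [0,0,0],
  ],
  claw=[0.45,0.45,0.45,0.45,0.45],
)

```text
t: 20.08
eef_pos: [499.4, -45.6, 192.0]
tcp_rot: [3.139, -0.0, 1.506]
ft_force: [0.2, 0.5, 0.4]
opening: 0.547
grip_force: 0.0
```

arm_command(
  delta_pos=[
    [0,-0.15,0],
    [0,-0.3,0],
    [0,-0.45,0],
    [0,-0.6,0],
    [0,-0.75,0],
  ],
  delta_rot=[
    [0,0,0],
    [0,0,0],
    [0,0,0],
    [0,0,0],
    [0,0,0],
  ],
  claw=[0.45,0.45,0.45,0.45,0.45],
)

```text
t: 20.5
eef_pos: [498.8, -236.4, 188.9]
tcp_rot: [3.141, 0.0, 1.504]
ft_force: [1.9, 0.5, -0.3]
opening: 0.551
grip_force: 0.0
```

arm_command(
  delta_pos=[
    [-0.05,-0.15,0],
    [-0.1,-0.3,0],
    [-0.15,-0.45,0],
    [-0.2,-0.6,0],
    [-0.25,-0.75,0],
  ],
  delta_rot=[
    [0,0,0],
    [0,0,0],
    [0,0,0],
    [0,0,0],
    [0,0,0],
  ],
  claw=[0.45,0.45,0.45,0.45,0.45],
)

```text
t: 20.92
eef_pos: [435.6, -423.6, 188.7]
tcp_rot: [-3.141, -0.0, 1.504]
ft_force: [1.0, 0.2, 0.0]
opening: 0.552
grip_force: 0.0
```

arm_command(
  delta_pos=[
    [-0.05,-0.1,0],
    [-0.1,-0.2,0],
    [-0.15,-0.3,0],
    [-0.2,-0.35,0],
    [-0.2,-0.35,0],
  ],
  delta_rot=[
    [0,0,0],
    [0,0,0],
    [0,0,0],
    [0,0,0],
    [0,0,0],
  ],
  claw=[0.45,0.45,0.45,0.45,0.45],
)

```text
t: 21.33
eef_pos: [384.5, -512.0, 188.3]
tcp_rot: [-3.141, 0.0, 1.501]
ft_force: [0.7, 1.3, -0.1]
opening: 0.55
grip_force: 0.0
```

```bash
python3 - <<'E'
from h import *
im=read_camera("scene"); t=read_camera("top");s=state(); print(s["t"],s["eef_pos"].round(1))
a=np.hstack([cv2.resize(im[130:330,160:390],(400,348)),cv2.resize(t[140:280,140:440],(400,187)+() ) if 0 else cv2.resize(t[120:294,140:340],(400,348))])
cv2.imwrite("pics/p6.png",a[:,:,::-1])
E
```

```text
21.4333 [ 386.4 -509.6  188.4]
```

View pics/p6.png

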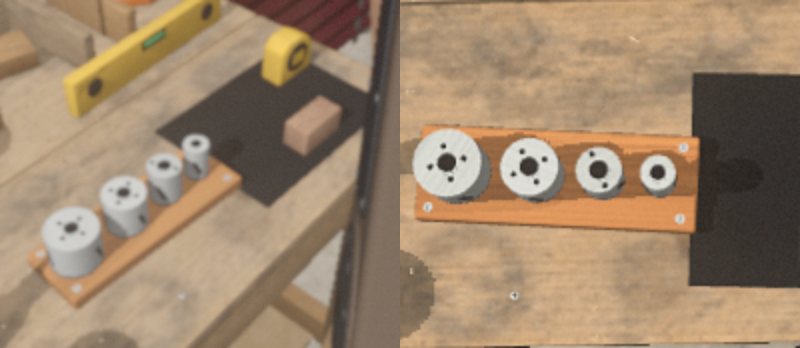

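All four saws stand upright in size order on the board, and the tape and block are where they were. I'll check the heights by triangulation and hand in if they agree.

```bash
python3 - <<'E'
from h import *
im=read_camera("scene"); t=read_camera("top");ok=True
for k,a,b in((57,(446,162),(72,228)),(48,(529,167),(123,192)),(38,(599,170),(163,166)),(29,(657,173),(197,144))):
    P,e=tri(dark(t,np.array(a)/2+[140,120],3),dark(im,np.array(b)/1.74+[160,130],3));print(k,P.round(1),round(e,1));ok&=abs(P[2]-65.3)<3.2
if ok: print(job_done())
E
```

```text
57 [ 618.4  -90.3 -172.1] 285.9
48 [ 613.3 -182.6 -171.8] 275.3
 ** On entry to DLASCL parameter number  4 had an illegal value
 ** On entry to DLASCL parameter number  4 had an illegal value
 ** On entry to DLASCL parameter number  4 had an illegal value
 ** On entry to DLASCL parameter number  4 had an illegal value
 ** On entry to DLASCL parameter number  5 had an illegal value
 ** On entry to DLASCL parameter number  4 had an illegal valueh.py:17: RuntimeWarning: invalid value encountered in scalar divide
  return np.array([x+(w*X).sum()/w.sum(),y+(w*Y).sum()/w.sum()])
Traceback (most recent call last):
  File "h.py", line 12, in tri
    s=np.linalg.lstsq(np.c_[v,-w],q-o,rcond=None)[0]
      ~~~~~~~~~~~~~~~^^^^^^^^^^^^^^^^^^^^^^^^^^^^
numpy.linalg.LinAlgError: SVD did not converge in Linear Least Squares
```

I forgot the 400 px offset of the right-hand panel. Fixing that.

```bash
python3 - <<'E'
from h import *
im=read_camera("scene"); t=read_camera("top");ok=True
for k,a,b in((57,(46,162),(72,228)),(48,(129,167),(123,192)),(38,(199,170),(163,166)),(29,(257,173),(197,144))):
    P,e=tri(dark(t,np.array(a)/2+[140,120],3),dark(im,np.array(b)/1.74+[160,130],3));print(k,P.round(1),round(e,1));ok&=abs(P[2]-65.3)<3.2
if ok: print(job_done())
E
```

```text
57 [510.6 147.2  66.1] 1.1
48 [504.7  79.6  67.1] 0.4
38 [502.7  20.9  64.5] 0.8
29 [499.1 -25.9  66.7] 1.1
the job is handed in; nothing more can be done
None
```

All four hole saws are seated on their own spigots in size order, the tape measure and timber block look unmoved in the last picture, and the job was handed in at about 22 s (no verdict was returned).

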